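Open the counterweighted well cover and load the sample vial

ROBOT

A 7-joint arm with a two-finger parallel gripper is mounted at the origin on a cart in front of the work surface, level with it; the furniture and walls round the work are solid. World frame = base frame: x ahead of the robot, y to its left, z up, the work surface at z = 0. Lengths are in m, angles in degrees, forces in N, time in s.
With the tool pointing down it reaches from about 0.425 to 1.025 m from the base axis. Payload 3.6 kg.
Tool frame: the origin (TCP) lies on the centre line of the jaws, within the pads' length; the fingertips stand 14 mm ahead of it and the grasp point (between the pads) lies 5 mm behind it; z points along the fingers, y is the direction in which the jaws open and shut (so a half turn about z gives the same grasp; the last joint's range is limited). The gripper opens to 85 mm and grips with 20 to 120 N. Pads are 22 mm wide; open, the fingers measure 114 mm over their backs; the gripper's body (76 mm by 85 mm) begins 54 mm behind the grasp point. The pads swing forward as they close: fully open they stand 13 mm farther back than shut.
Start: joints at [-79.956, 33.873, 2.773, 92.16, -1.908, 54.013, -1.931], TCP at [0.193, 0.699, 0.245] pointing down, gripper open.
Joint ranges: [-153.93, 153.93], [-27.13, 128.08], [-72.61, 78.16], [10.71, 143.7], [-87.88, 267.88], [4.46, 118.87], [-176.78, 176.78]. Speed limits (degrees/s): [147.25, 147.25, 180, 180, 180, 180, 180].

INTERFACE

Orientations are given as a 3x3 rotation matrix whose columns are the frame's x, y, z axes.
In Python, from station import manip, imaging, boxes_of, place_of gives the robot as it stands.
- The arm moves only by the shell command python3 -m handwheel 'ROWS' [OPENING]. ROWS is a JSON object of lists of equal length, an entry for each row: "xyz": the shift along the world's x, y, z in m, a list of three; "yaw": the turn about the world's z in degrees. A call has 1 to 10 rows; each row is the pose to reach, as a shift and turn from the pose commanded when the call began; what a row does not reach only later rows make up. A row lasts 1/8 s, in which the tool goes at most 62.5 mm and 10.7 degrees, less where a joint would pass 70% of its speed; a pose out of reach is approached as far as the arm can. A call with a gripper value outside its range is refused whole. OPENING is the closure, from 0 (fully open) to 1 (shut), set as the call begins (- or left out, the last holds). The fingers move at their own pace and stop on an object; the grip force is fixed at half the most. Time passes only in rows, so rows that repeat a pose let the fingers close. It gives the time, the measured TCP pose, the force and the opening at its end, in the units of the state.
- manip.sense(): the state, without advancing time (a new reading comes with each control period).
- imaging.grab_frame(name): name is "side" or "top" or "wrist"; returns the picture (480x640x3 uint8, red, green, blue); there is no depth.
- imaging.camera_params(name): a dict with "intrinsics" (3x3 intrinsics, pixels), "k1" (the pictures are not rectified: a ray, as slopes to the right and down, at radius r is drawn at 1 + k1 r^2 times it, then the intrinsics apply), "R" (3x3) and "t" (3): a world point X has camera coordinates R X + t. Camera axes: x right, y down, z forward; pixel columns grow to the right and rows downward; lengths in m; the calibration is good to about 2 mm. A picture is of the moment at which its call begins: read the wrist's pose just before it. camera_params takes no time and is no camera call; for the wrist camera it gives the pose at the moment of the call.
- manip.hand_in(): hands the job in, once; it reports no verdict.
Trained networks look in the newest picture that a camera, given by its name, has taken for a name from the list of things; names that differ only in an ending like _2 or _b are one class to them, and where a whole thing is asked for, a point or a joint stands for the part that bears it (a point fixed in the world has none). Each returns a list of dicts, best first, with "score" (0 to 1); they miss things now and then, are a little off and sometimes report something else, mostly with a low value. They report only what shows in the picture. A call takes as long as a camera call. They do not tell look-alikes from the thing itself.
- boxes_of(camera, label): "extent" ([centre column, centre row, width, height] as shares, 0 to 1, of the picture: columns of its width, rows of its height, round what is visible of it).
- place_of(camera, label): "centre" ([column, row] as shares, 0 to 1, of the picture: columns of its width, rows of its height: a listed point, or the origin of a listed thing).
The state is a dict: "time_s": time; "joint_pos": joint angles; "joint_velocities": joint speeds; "joint_efforts": joint torques, N m; "tool_pos": TCP position; "tcp_rot": TCP orientation; "wrist_force": force on the tool from outside, world axes, zero at the start; "moment": the same for the moment, N m; "gripper_width": opening from 0.0 (shut) to 1.0 (fully open).
Only numpy, scipy, OpenCV 4.12 (cv2) and the standard library are available. Lean on these libraries where they do the work, as an engineer would, in place of code of your own. Each camera call takes 0.05 s, during which the arm holds its last target. There are 200 camera calls.

TASK

Swing the counterweighted cover arm up and over its balance point, keeping hold of its handle until you feel it come to bear on its spring buffer: move it slowly, never let it drop or swing freely, and do not force it into the buffer. Let go so that it rests open on the buffer by itself, then stand the capped vial upright in the uncovered well, fully down on its floor. Leave the flask, the crucible and the dish where they are.

Things in the scene. Friction and masses are not known exactly. Their poses are not given: they have to be found in the camera images.
- stand: Heavy grey fixture fixed to the worktop: base plate 105 x 335 x 12 mm. Origin on the worktop below the hinge pedestal; its x points away from the robot, its y along the base plate from the hinge towards the well block (robot's left), z up. The base plate spans y -130 to +205 mm. Its yaw is -0.14 to 0.10 rad. A tall incubator stands behind it (front 0.61 m, its dial 0.59 m ahead of the robot, dial 0.38 m up): keep the wrist clear.
- hinge (a point): Point on the cover arm's hinge axis in the plane of the arm, 92 mm above the worktop. The hinge axis is level, along the stand's x. Axes as the stand's.
- cover_arm (a joint): Cover arm angle (rad): 0 shut, lying level along the stand's +y over the well; grows as the handle goes up and over towards -y; pi/2 is straight up. Below its balance point (0.6 to 1.2, varies) it falls shut, beyond it open. Its weight asks at most 2.5 N at the handle. The buffer is met somewhere from 1.5 to 2.15 rad, different every time: it must be felt. Swing it at under 1 rad/s.
- handle (a point): Middle of the arm's cross handle: round black sleeve, 15 mm thick, 52 mm long along the stand's x, free to roll on its pin. At angle q it is at the hinge + 200 mm (cos q along stand y, sin q up) and 45 mm along stand -x. Pinch it from above, fingers closing along stand y; it rolls in the fingers, so the gripper can stay upright. The 8 mm arm plate is 41 mm away, free 70 mm below.
- stop_post: Upright grey post 24 x 20 mm, its top 194 mm above the worktop, 108 mm on the stand's -y side of the hinge; origin at its foot on the base plate. A screw in its head, set differently every time, holds a round rubber spring buffer (18 mm) facing +y, 88 mm above the hinge. Turning the arm into it takes 1 N at the handle per mm of handle travel, more if fast (0.03 m/s or less is well); over 10 N is too much.
- well_mouth (a point): Centre of the mouth of the well in the dark steel block (70 x 70 mm, top 54 mm above the worktop): round hole 32 mm in diameter, 22 mm deep, flat floor, 130 mm on the +y side of the hinge. When shut, the arm's cover disc (56 mm) is above it. Axes as the stand's.
- vial_center (a point): Middle (half-way up) of the loose capped glass vial, 27 mm in diameter, 59 mm tall, cap 22 mm wide from 46 mm up, 22 g, standing on the worktop to the left of the stand. Seated in the well this point is 7.5 mm above the well mouth and the upper 37 mm of the vial stand out. z is along the vial, up.
- flask: Bystander: stoppered conical flask, 66 mm wide, 111 mm tall, on the left. Origin at its underside.
- crucible: Bystander: white porcelain crucible, 40 mm wide, 30 mm tall, on the right. Origin at its underside.
- dish: Bystander: petri dish, 63 mm wide, 15 mm tall, on the far right. Origin at its underside.
Mind the look-alikes: they are no part of the job. What is shaped like the part that bears vial_center but black is not meant.

How it is judged (in metres and radians):
On the way:
1. the cover arm rests open on its buffer by itself, let go (value of joint cover_arm above 1.45 rad and velocity of joint cover_arm between -0.1 and 0.1 rad/s and contact force between cover_arm and stop_post above 0.3 N and contact force between the fingers and cover_arm below 0.05 N), for 0.3 s.
At the end, for the whole second after the job is handed in: The cover arm is open beyond 1.45 rad, still and bearing on its buffer with nothing holding it; the vial stands upright (within 0.12 rad) in the well, its axis within 5 mm of the well's and its foot within 3 mm of the well's floor (all of step 1 and horizontal distance between vial_center and well_mouth below 0.005 m and z of vial_center in the frame of stand between 0.058 and 0.0645 m and angle between vial_center's own z axis and vertical below 0.12 rad); the robot touches nothing.
It fails at once if the arm was forced or dropped into its buffer (over 25 N at the buffer) (contact force between cover_arm and stop_post above 25 N).
It fails at once if the arm swung or fell faster than 1.1 rad/s (velocity of joint cover_arm above 1.1 rad/s or velocity of joint cover_arm below -1.1 rad/s).
It fails at once if the flask, the crucible or the dish was moved more than 30 mm (distance of any of flask, crucible, dish from where it was at the start of the episode above 0.03 m).
It also fails if it takes over 72 s, if anything falls off the work surface, if the arm or the gripper's body presses on something with over 40 N, if the wrist force passes 120 N, or if a joint passes its speed limit or range.

## Working session

There is one attempt and no reset: what is moved stays moved. The work goes in short steps, Python scripts to look and compute and a shell command to move; the robot and the scene stay as the last step left them, time stands still between calls to the robot, and variables do not carry over. Pictures are saved under pics/ and viewed, on a budget of 10 in all, crops included, one or two more only if the job needs it, and the job is handed in when it is done.

```bash
mkdir -p pics; cat > h.py <<'E'
import numpy as np, cv2
from station import manip, imaging, boxes_of, place_of
def ray(cam,uv,P=None):
    P=P or imaging.camera_params(cam);K=np.array(P["intrinsics"]);R=np.array(P["R"]);t=np.array(P["t"])
    d=np.array([(uv[0]-K[0,2])/K[0,0],(uv[1]-K[1,2])/K[1,1]]);s=d.copy()
    for _ in range(20): s=d/(1+P["k1"]*(s@s))
    v=R.T@np.array([s[0],s[1],1.]);return -R.T@t,v/np.linalg.norm(v)
def tri(rs):
    A=0;b=0
    for o,v in rs:
        M=np.eye(3)-np.outer(v,v);A=A+M;b=b+M@o
    X=np.linalg.solve(A,b);return X,[round(float(np.linalg.norm((np.eye(3)-np.outer(v,v))@(X-o)))*1000,1) for o,v in rs]
def atz(r,z): o,v=r;return o+v*(z-o[2])/v[2]
def px(c): return (c[0]*640,c[1]*480)
E
python3 - <<'E'
from h import *
s=manip.sense();print({k:np.round(v,3).tolist() for k,v in s.items()})
ims=[]
for c in("side","top"):
    im=imaging.grab_frame(c);cv2.imwrite(f"pics/{c}0.png",im[:,:,::-1])
    for l in("stand","hinge","handle","stop_post","well_mouth","vial_center","flask","crucible","dish"):
        print(c,l,[(round(d["score"],2),np.round(px(d["centre"]),1).tolist()) for d in place_of(c,l)[:4]])
E
```

```text
{'time_s': 0.0, 'joint_pos': [-79.956, 33.927, 2.768, 92.236, -1.908, 54.011, -1.933], 'joint_velocities': [-0.008, -0.02, 0.045, 0.02, 0.077, -0.049, -0.08], 'joint_efforts': [0.0, -54.87, 1.547, -19.813, 0.009, 0.009, -0.0], 'tool_pos': [0.192, 0.698, 0.244], 'tcp_rot': [[-0.964, 0.266, -0.0], [0.266, 0.964, -0.002], [-0.0, -0.002, -1.0]], 'wrist_force': [0.541, -0.22, 0.02], 'moment': [0.007, 0.0, -0.066], 'gripper_width': 0.999}
side stand [(0.75, [334.5, 251.9])]
side hinge [(0.66, [336.8, 223.1])]
side handle [(0.96, [325.2, 251.1])]
side stop_post [(0.42, [280.2, 311.7])]
side well_mouth [(0.88, [321.2, 252.5])]
side vial_center [(0.69, [281.1, 311.0]), (0.62, [252.5, 320.2]), (0.61, [274.4, 295.4])]
side flask [(0.84, [219.7, 373.4])]
side crucible [(0.57, [217.4, 376.5])]
side dish [(0.67, [381.0, 213.9])]
top stand [(0.84, [359.7, 237.4])]
top hinge []
top handle [(0.72, [288.8, 244.0])]
top stop_post [(0.66, [400.1, 241.8])]
top well_mouth [(0.86, [317.1, 239.6])]
top vial_center [(0.67, [209.0, 250.1]), (0.58, [230.7, 232.3]), (0.45, [188.3, 237.2])]
top flask [(0.74, [124.6, 244.3]), (0.37, [365.4, 233.4])]
top crucible [(0.54, [453.7, 243.8])]
top dish [(0.74, [499.5, 243.4])]
```

```bash
python3 - <<'E'
from h import *
a=cv2.imread("pics/side0.png")[150:420,150:450];b=cv2.imread("pics/top0.png")[170:310,80:530]
a=cv2.resize(a,None,fx=1.2,fy=1.2,interpolation=cv2.INTER_CUBIC);b=cv2.resize(b,(800,249),interpolation=cv2.INTER_CUBIC)
im=np.zeros((324+249,800,3),np.uint8);im[:324,:360]=a;im[324:]=b;cv2.imwrite("pics/c0.png",im)
T={"handle":((325.2,251.1),(288.8,244)),"well":((321.2,252.5),(317.1,239.6)),"stand":((334.5,251.9),(359.7,237.4))}
for k,(s,t) in T.items(): print(k,tri([ray("side",s),ray("top",t)]))
for s in((281.1,311),(252.5,320.2),(274.4,295.4)):
  for t in((209,250.1),(230.7,232.3),(188.3,237.2)): print(s,t,tri([ray("side",s),ray("top",t)]))
for k,t,z in(("post",(400.1,241.8),.012),("flask",(124.6,244.3),0),("cruc",(453.7,243.8),0),("dish",(499.5,243.4),0)):print(k,atz(ray("top",t),z))
E
```

```text
handle (array([0.48056765, 0.09190635, 0.095813  ]), [8.2, 8.2])
well (array([0.51052767, 0.01812335, 0.05316911]), [2.6, 2.6])
stand (array([ 0.52069536, -0.106228  ,  0.0026089 ]), [1.0, 1.0])
(281.1, 311) (209, 250.1) (array([0.49469146, 0.32219558, 0.02921235]), [0.3, 0.3])
(281.1, 311) (230.7, 232.3) (array([ 0.53927895,  0.26268362, -0.00722993]), [13.9, 13.9])
(281.1, 311) (188.3, 237.2) (array([0.50090154, 0.36472202, 0.05953348]), [25.7, 25.7])
(252.5, 320.2) (209, 250.1) (array([ 0.53085079,  0.34073321, -0.00266105]), [30.6, 30.6])
(252.5, 320.2) (230.7, 232.3) (array([ 0.57967737,  0.2798207 , -0.043684  ]), [17.8, 17.8])
(252.5, 320.2) (188.3, 237.2) (array([0.53725123, 0.38291687, 0.02690609]), [2.9, 2.9])
(274.4, 295.4) (209, 250.1) (array([0.49903488, 0.31915147, 0.06551205]), [13.0, 13.0])
(274.4, 295.4) (230.7, 232.3) (array([0.54301732, 0.26070052, 0.03139856]), [0.2, 0.2])
(274.4, 295.4) (188.3, 237.2) (array([0.50542292, 0.36038549, 0.09297731]), [12.8, 12.8])
post [ 0.50239148 -0.21957812  0.012     ]
flask [0.52679248 0.57248374 0.        ]
cruc [ 0.4934962  -0.37554642  0.        ]
dish [ 4.89812638e-01 -5.07729902e-01 -2.22044605e-16]
```

View pics/c0.png

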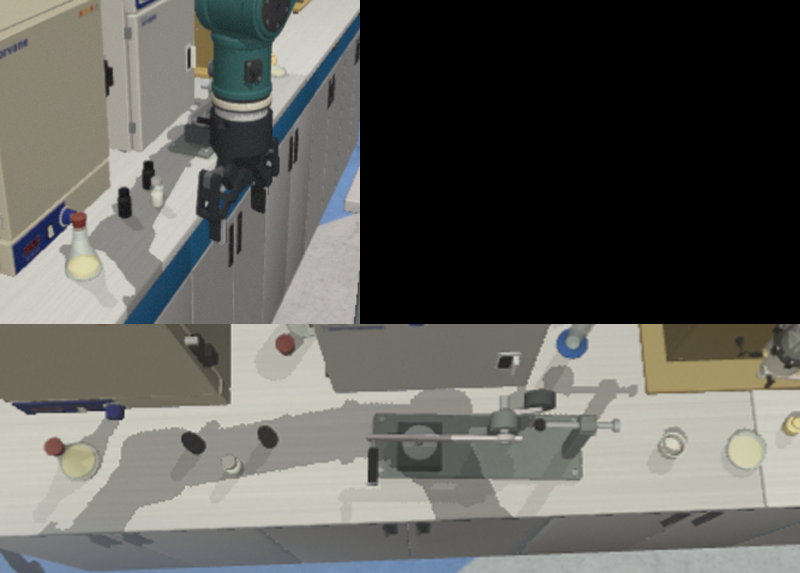

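The top view shows the white vial at composite (232,464), which is the (0.495, 0.322) candidate. The two black decoys are at (193,442) and (267,437). The handle is at (373,467) and the arm is shut. Next I'll move above the handle.

```bash
python3 -m handwheel '{"xyz":[[0.01,-0.02,0],[0.03,-0.06,0],[0.05,-0.11,0],[0.07,-0.16,0],[0.09,-0.21,0],[0.11,-0.26,0],[0.13,-0.31,0],[0.15,-0.36,0],[0.17,-0.4,0],[0.19,-0.44,0]],"yaw":[2,4,6,8,10,12,14,16,18,20]}' 0; python3 -m handwheel '{"xyz":[[0.02,-0.04,0],[0.04,-0.08,0],[0.06,-0.12,0],[0.07,-0.155,0],[0.07,-0.165,0],[0.07,-0.165,0],[0.07,-0.165,0]],"yaw":[0,0,0,0,0,0,0]}'
python3 - <<'E'
from h import *
s=manip.sense();print({k:np.round(s[k],3).tolist() for k in("tool_pos","tcp_rot","wrist_force","joint_pos","time_s")})
P={}
for c in("wrist","side","top"):
    P[c]=imaging.camera_params(c);im=imaging.grab_frame(c);cv2.imwrite(f"pics/{c}1.png",im[:,:,::-1])
    for l in("stand","hinge","handle","stop_post","well_mouth","vial_center"):
        print(c,l,[(round(d["score"],2),np.round(px(d["centre"]),1).tolist(), np.round(atz(ray(c,px(d["centre"]),P[c]),{"hinge":.092,"handle":.092,"well_mouth":.054,"stand":0,"stop_post":.012,"vial_center":.0295}[l]),3).tolist()) for d in place_of(c,l)[:3]])
a=cv2.imread("pics/wrist1.png");b=cv2.imread("pics/side1.png")[170:320,220:400]
a[:300,-360:]=cv2.resize(b,(360,300)) if False else a[:300,-360:]
cv2.imwrite("pics/c1.png",a)
E
```

```text
time_s: 2.25
tool_pos: [0.3833, 0.2576, 0.2457]
tcp_rot: [[-0.997, -0.081, 0.001], [-0.081, 0.997, 0.001], [-0.001, 0.001, -1.0]]
wrist_force: [0.3, -0.6, -0.2]
gripper_width: 1.001
time_s: 3.12
tool_pos: [0.4522, 0.0956, 0.2454]
tcp_rot: [[-0.997, -0.083, 0.0], [-0.083, 0.997, 0.001], [-0.0, 0.001, -1.0]]
wrist_force: [-0.4, -0.1, 0.2]
gripper_width: 1.002
{'tool_pos': [0.452, 0.096, 0.245], 'tcp_rot': [[-0.997, -0.083, 0.0], [-0.083, 0.997, 0.001], [-0.0, 0.001, -1.0]], 'wrist_force': [-0.441, -0.056, 0.195], 'joint_pos': [-21.869, 15.093, 5.256, 125.246, -2.208, 39.729, 79.654], 'time_s': 3.125}
wrist stand [(0.71, [115.4, 244.3], [0.521, -0.108, 0.0])]
wrist hinge [(0.67, [52.7, 265.8], [0.509, -0.11, 0.092])]
wrist handle [(0.77, [318.7, 246.4], [0.476, 0.095, 0.092])]
wrist stop_post []
wrist well_mouth [(0.92, [232.2, 269.8], [0.516, 0.022, 0.054])]
wrist vial_center [(0.88, [553.1, 264.1], [0.496, 0.317, 0.029]), (0.84, [606.8, 308.7], [0.538, 0.384, 0.029]), (0.75, [488.0, 301.9], [0.54, 0.263, 0.029])]
side stand [(0.63, [332.8, 249.4], [0.533, -0.127, 0.0])]
side hinge [(0
[... 192 characters left out ...]
[0.505, -0.222, 0.012])]
side well_mouth [(0.83, [318.9, 250.6], [0.524, 0.01, 0.054])]
side vial_center [(0.8, [251.1, 318.0], [0.546, 0.379, 0.029]), (0.8, [276.5, 298.7], [0.532, 0.271, 0.029]), (0.63, [281.7, 309.2], [0.497, 0.314, 0.029])]
top stand [(0.9, [362.2, 237.5], [0.522, -0.113, 0.0])]
top hinge [(0.8, [364.5, 234.2], [0.509, -0.111, 0.092])]
top handle []
top stop_post [(0.88, [396.2, 243.0], [0.499, -0.208, 0.012])]
top well_mouth [(0.92, [315.6, 238.2], [0.512, 0.021, 0.054]), (0.27, [452.5, 241.3], [0.489, -0.357, 0.054])]
top vial_center [(0.68, [209.1, 248.9], [0.498, 0.322, 0.03]), (0.6, [186.5, 240.7], [0.524, 0.386, 0.03]), (0.49, [228.9, 234.2], [0.538, 0.266, 0.03])]
```

View pics/c1.png

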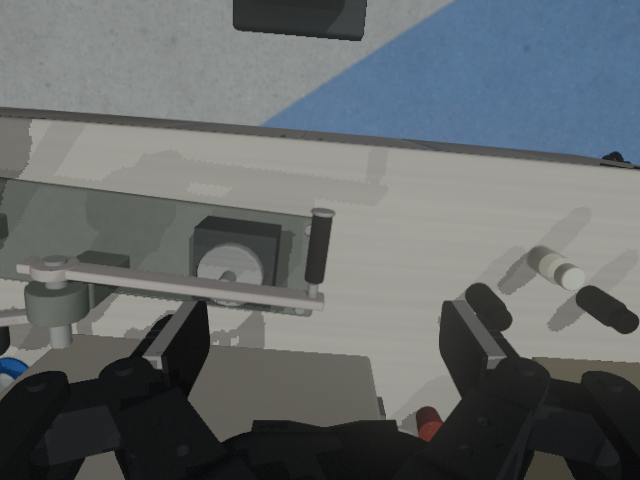

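```bash
python3 - <<'E'
from h import *
P=imaging.camera_params("wrist")
f=lambda u,z:np.round(atz(ray("wrist",u,P),z),4)
for n,u,z in(("sleeve near",(322,212),.0995),("sleeve far",(315,283),.0995),("arm start",(60,266),.096),("arm end",(322,301),.096),("plate corner L",(20,182),.012),("plate R",(305,216),.012),("block nl",(198,217),.054),("block nr",(280,226),.054)): print(n,f(u,z))
side=ray("side",(324,250))
print(tri([ray("wrist",(318.7,247),P),side]), tri([ray("wrist",(553,264),P),ray("side",(281.7,309.5)),ray("top",(209,249))]))
print(P["R"],P["t"])
E
```

```text
sleeve near [0.4474 0.093  0.0995]
sleeve far [0.5027 0.0921 0.0995]
arm start [ 0.5063 -0.1033  0.096 ]
arm end [0.5189 0.0986 0.096 ]
plate corner L [ 0.4621 -0.1905  0.012 ]
plate R [0.4739 0.0786 0.012 ]
block nl [ 0.471  -0.0095  0.054 ]
block nr [0.4734 0.0594 0.054 ]
(array([0.47476421, 0.09277249, 0.09799505]), [0.4, 0.4]) (array([0.49675986, 0.31828763, 0.03003416]), [3.0, 1.6, 3.6])
[[-7.99408176e-02  9.96799366e-01  7.00286643e-04]
 [ 9.54471327e-01  7.63436260e-02  2.88368059e-01]
 [ 2.87391636e-01  2.37207819e-02 -9.57519385e-01]] [-0.05847573 -0.47790855  0.2465837 ]
```

```bash
python3 -m handwheel '{"xyz":[[0.01,-0.002,-0.01],[0.02,-0.003,-0.04],[0.022,-0.003,-0.07],[0.022,-0.003,-0.1],[0.022,-0.003,-0.125],[0.022,-0.003,-0.145],[0.022,-0.003,-0.156],[0.022,-0.003,-0.156]],"yaw":[-2,-5,-7.5,-7.5,-7.5,-7.5,-7.5,-7.5]}' 0 && python3 -m handwheel '{"xyz":[[0,0,0],[0,0,0],[0,0,0],[0,0,0],[0,0,0],[0,0,0],[0,0,0],[0,0,0]],"yaw":[0,0,0,0,0,0,0,0]}' 0.7
python3 - <<'E'
from h import *
im=imaging.grab_frame("wrist");cv2.imwrite("pics/w2.png",im[:,:,::-1])
E
```

```text
time_s: 5.18
tool_pos: [0.4745, 0.0908, 0.0885]
tcp_rot: [[-0.999, 0.051, -0.001], [0.051, 0.999, -0.001], [0.001, -0.001, -1.0]]
wrist_force: [-0.7, 0.6, 0.2]
gripper_width: 1.0
time_s: 6.18
tool_pos: [0.4745, 0.091, 0.0893]
tcp_rot: [[-0.999, 0.051, -0.0], [0.051, 0.999, 0.0], [0.0, 0.0, -1.0]]
wrist_force: [-0.4, 1.2, -0.1]
gripper_width: 0.302
```

View pics/w2.png

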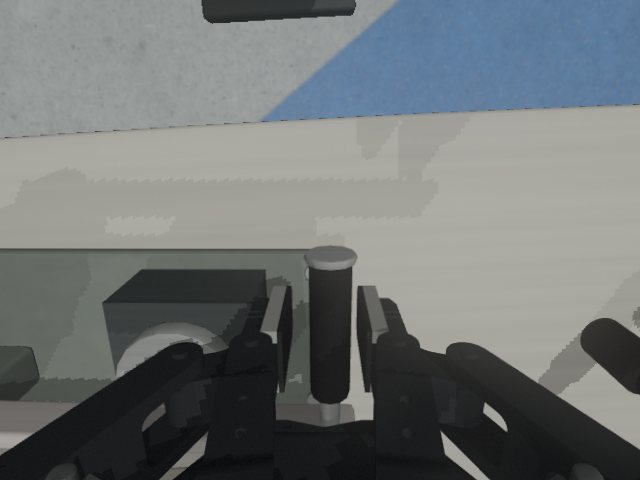

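The sleeve (columns 310–352) stands between the open pads (290 and 360) and is aligned with them. I'll close on it.

```bash
python3 -m handwheel '{"xyz":[[0,0,0],[0,0,0],[0,0,0],[0,0,0],[0,0,0],[0,0,0]],"yaw":[0,0,0,0,0,0]}' 1
python3 - <<'E'
import numpy as np
from station import manip
p=np.array(manip.sense()["tool_pos"]);ey=np.array([.045,.999]);th=0.0
for q in np.arange(0,2.2,.05):
    a=.2*(np.cos(q)-1);print(round(q,2),np.round([a*ey[0],a*ey[1],.2*np.sin(q)],4).tolist())
E
```

```text
time_s: 6.98
tool_pos: [0.4747, 0.093, 0.0895]
tcp_rot: [[-0.999, 0.049, 0.001], [0.049, 0.999, 0.002], [-0.0, 0.002, -1.0]]
wrist_force: [-1.5, 5.7, 2.0]
gripper_width: 0.15
0.0 [0.0, 0.0, 0.0]
0.05 [-0.0, -0.0002, 0.01]
0.1 [-0.0, -0.001, 0.02]
0.15 [-0.0001, -0.0022, 0.0299]
0.2 [-0.0002, -0.004, 0.0397]
0.25 [-0.0003, -0.0062, 0.0495]
0.3 [-0.0004, -0.0089, 0.0591]
0.35 [-0.0005, -0.0121, 0.0686]
0.4 [-0.0007, -0.0158, 0.0779]
0.45 [-0.0009, -0.0199, 0.087]
0.5 [-0.0011, -0.0245, 0.0959]
0.55 [-0.0013, -0.0295, 0.1045]
0.6 [-0.0016, -0.0349, 0.1129]
0.65 [-0.0018, -0.0407, 0.121]
0.7 [-0.0021, -0.047, 0.1288]
0.75 [-0.0024, -0.0536, 0.1363]
0.8 [-0.0027, -0.0606, 0.1435]
0.85 [-0.0031, -0.0679, 0.1503]
0.9 [-0.0034, -0.0756, 0.1567]
0.95 [-0.0038, -0.0836, 0.1627]
1.0 [-0.0041, -0.0918, 0.1683]
1.05 [-0.0045, -0.1004, 0.1735]
1.1 [-0.0049, -0.1092, 0.1782]
1.15 [-0.0053, -0.1182, 0.1826]
1.2 [-0.0057, -0.1274, 0.1864]
1.25 [-0.0062, -0.1368, 0.1898]
1.3 [-0.0066, -0.1464, 0.1927]
1.35 [-0.007, -0.156, 0.1951]
1.4 [-0.0075, -0.1658, 0.1971]
1.45 [-0.0079, -0.1757, 0.1985]
1.5 [-0.0084, -0.1857, 0.1995]
1.55 [-0.0088, -0.1956, 0.2]
1.6 [-0.0093, -0.2056, 0.1999]
1.65 [-0.0097, -0.2156, 0.1994]
1.7 [-0.0102, -0.2255, 0.1983]
1.75 [-0.0106, -0.2354, 0.1968]
1.8 [-0.011, -0.2452, 0.1948]
1.85 [-0.0115, -0.2549, 0.1923]
1.9 [-0.0119, -0.2644, 0.1893]
1.95 [-0.0123, -0.2738, 0.1858]
2.0 [-0.0127, -0.2829, 0.1819]
2.05 [-0.0131, -0.2919, 0.1775]
2.1 [-0.0135, -0.3007, 0.1726]
2.15 [-0.0139, -0.3092, 0.1674]
```

```bash
python3 -m handwheel '{"xyz":[[0,0.002,0.005],[0,0.002,0.015],[0,0,0.025],[0,-0.001,0.035],[0,-0.003,0.045],[0,-0.006,0.055],[0,-0.009,0.065],[-0.001,-0.012,0.0735],[-0.001,-0.016,0.082],[-0.001,-0.019,0.089]],"yaw":[0,0,0,0,0,0,0,0,0,0]}'
```

```text
time_s: 8.22
tool_pos: [0.4736, 0.0719, 0.1789]
tcp_rot: [[-0.999, 0.051, 0.0], [0.051, 0.999, 0.0], [-0.0, 0.0, -1.0]]
wrist_force: [-0.5, 2.8, 1.9]
gripper_width: 0.151
```

```bash
python3 -m handwheel '{"xyz":[[0,-0.003,0.007],[0,-0.008,0.0165],[-0.001,-0.013,0.0245],[-0.001,-0.019,0.0325],[-0.001,-0.025,0.0405],[-0.0015,-0.032,0.048],[-0.002,-0.039,0.055],[-0.002,-0.0465,0.062],[-0.0025,-0.0545,0.0685],[-0.003,-0.0625,0.0745]],"yaw":[0,0,0,0,0,0,0,0,0,0]}'
```

```text
time_s: 9.48
tool_pos: [0.4704, 0.0086, 0.253]
tcp_rot: [[-0.999, 0.051, -0.0], [0.051, 0.999, -0.0], [0.0, -0.0, -1.0]]
wrist_force: [1.9, -3.0, -5.6]
gripper_width: 0.151
```

```bash
python3 -m handwheel '{"xyz":[[0,-0.008,0.004],[0,-0.0165,0.009],[0,-0.0255,0.0135],[-0.0005,-0.0345,0.018],[-0.001,-0.0435,0.0215],[-0.0015,-0.053,0.025],[-0.002,-0.0625,0.028],[-0.0025,-0.072,0.0305],[-0.003,-0.0815,0.0325],[-0.003,-0.0815,0.0325]],"yaw":[0,0,0,0,0,0,0,0,0,0]}'
```

```text
time_s: 10.72
tool_pos: [0.4665, -0.0727, 0.2865]
tcp_rot: [[-0.999, 0.052, -0.002], [0.052, 0.999, 0.001], [0.002, 0.001, -1.0]]
wrist_force: [-5.1, 0.8, 9.9]
gripper_width: 0.151
```

```bash
python3 -m handwheel '{"xyz":[[-0.001,0,0.0015],[-0.002,0,0.0025],[-0.002,-0.002,0.003],[-0.002,-0.004,0.0032],[-0.002,-0.006,0.0034],[-0.002,-0.008,0.0036],[-0.002,-0.010,0.0038],[-0.002,-0.012,0.004],[-0.002,-0.014,0.0042],[-0.002,-0.014,0.0042]],"yaw":[0,0,0,0,0,0,0,0,0,0]}'
```

```text
time_s: 11.98
tool_pos: [0.4656, -0.0863, 0.2887]
tcp_rot: [[-0.999, 0.051, 0.0], [0.051, 0.999, -0.0], [-0.0, -0.0, -1.0]]
wrist_force: [4.9, -1.6, -14.5]
gripper_width: 0.152
```

```bash
python3 -m handwheel '{"xyz":[[0.001,-0.001,-0.0012],[0.001,-0.003,-0.0012],[0.001,-0.005,-0.001],[0.001,-0.007,-0.001],[0.001,-0.009,-0.0009],[0.001,-0.011,-0.0007],[0.001,-0.013,-0.0006],[0.001,-0.013,-0.0006]],"yaw":[0,0,0,0,0,0,0,0]}'
```

```text
time_s: 12.98
tool_pos: [0.4652, -0.0994, 0.2893]
tcp_rot: [[-0.999, 0.051, -0.003], [0.051, 0.999, 0.0], [0.003, 0.0, -1.0]]
wrist_force: [-5.9, 0.5, 5.2]
gripper_width: 0.152
```

```bash
python3 -m handwheel '{"xyz":[[-0.0005,-0.001,0.0004],[-0.0005,-0.003,0.0005],[-0.0005,-0.005,0.0006],[-0.0005,-0.007,0.0006],[-0.0005,-0.009,0.0006],[-0.0005,-0.009,0.0006]],"yaw":[0,0,0,0,0,0]}'; python3 -c "
from station import manip
print(manip.sense()['wrist_force'],manip.sense()['moment'])"
```

```text
time_s: 13.72
tool_pos: [0.4647, -0.1085, 0.2895]
tcp_rot: [[-0.999, 0.051, -0.003], [0.051, 0.999, 0.0], [0.003, -0.0, -1.0]]
wrist_force: [-5.7, -1.2, 4.0]
gripper_width: 0.153
[-5.71941145 -1.18559151  4.02898864] [-0.07728759  1.21047852  0.04282219]
```

```bash
python3 -m handwheel '{"xyz":[[-0.001,-0.001,0.0004],[-0.001,-0.003,0.0003],[-0.001,-0.005,0.0003],[-0.001,-0.007,0.0002],[-0.001,-0.009,0.0],[-0.001,-0.009,0.0]],"yaw":[0,0,0,0,0,0]}'
```

```text
time_s: 14.48
tool_pos: [0.4643, -0.1174, 0.2893]
tcp_rot: [[-0.999, 0.051, -0.002], [0.051, 0.999, -0.0], [0.002, -0.0, -1.0]]
wrist_force: [-4.3, 0.5, 0.2]
gripper_width: 0.154
```

```bash
python3 -m handwheel '{"xyz":[[0,-0.001,-0.0001],[0,-0.003,-0.0002],[0,-0.005,-0.0004],[0,-0.007,-0.0006],[0,-0.007,-0.0006]],"yaw":[0,0,0,0,0]}'
```

```text
time_s: 15.1
tool_pos: [0.4639, -0.1245, 0.2888]
tcp_rot: [[-0.999, 0.051, -0.002], [0.051, 0.999, -0.0], [0.002, -0.0, -1.0]]
wrist_force: [-6.1, -0.2, 2.0]
gripper_width: 0.153
```

```bash
python3 -m handwheel '{"xyz":[[-0.0005,-0.001,0],[-0.001,-0.003,-0.0002],[-0.001,-0.005,-0.0004],[-0.001,-0.006,-0.0005],[-0.001,-0.006,-0.0005]],"yaw":[0,0,0,0,0]}'
```

```text
time_s: 15.72
tool_pos: [0.4636, -0.1302, 0.2882]
tcp_rot: [[-0.999, 0.051, -0.001], [0.051, 0.999, 0.0], [0.001, -0.0, -1.0]]
wrist_force: [-4.8, -0.6, -2.1]
gripper_width: 0.155
```

```bash
python3 -m handwheel '{"xyz":[[0,-0.001,-0.0001],[0,-0.003,-0.0004],[0,-0.005,-0.0007],[0,-0.005,-0.0007]],"yaw":[0,0,0,0]}'
```

```text
time_s: 16.23
tool_pos: [0.4634, -0.1354, 0.2875]
tcp_rot: [[-0.999, 0.051, -0.001], [0.051, 0.999, -0.0], [0.001, -0.0, -1.0]]
wrist_force: [-4.4, -0.2, -0.1]
gripper_width: 0.15
```

```bash
python3 -m handwheel '{"xyz":[[0,-0.001,-0.0001],[0,-0.003,-0.0004],[0,-0.005,-0.0007],[0,-0.006,-0.0009],[0,-0.006,-0.0009]],"yaw":[0,0,0,0,0]}'
```

```text
time_s: 16.85
tool_pos: [0.4631, -0.1413, 0.2865]
tcp_rot: [[-0.999, 0.051, -0.002], [0.051, 0.999, 0.0], [0.002, -0.0, -1.0]]
wrist_force: [-6.3, -0.2, 0.2]
gripper_width: 0.153
```

```bash
python3 -m handwheel '{"xyz":[[0,-0.001,-0.0002],[0,-0.003,-0.0006],[0,-0.005,-0.001],[0,-0.005,-0.001]],"yaw":[0,0,0,0]}'
```

```text
time_s: 17.35
tool_pos: [0.4628, -0.1465, 0.2856]
tcp_rot: [[-0.999, 0.051, -0.003], [0.051, 0.999, -0.0], [0.003, -0.0, -1.0]]
wrist_force: [-7.2, -0.4, 0.3]
gripper_width: 0.152
```

```bash
python3 -m handwheel '{"xyz":[[-0.001,-0.001,-0.0002],[-0.0015,-0.003,-0.0006],[-0.0015,-0.005,-0.001],[-0.0015,-0.006,-0.0013],[-0.0015,-0.006,-0.0013]],"yaw":[0,0,0,0,0]}'
```

```text
time_s: 17.98
tool_pos: [0.4625, -0.1521, 0.2844]
tcp_rot: [[-0.999, 0.051, -0.0], [0.051, 0.999, -0.0], [0.0, -0.0, -1.0]]
wrist_force: [-3.7, -0.1, -4.2]
gripper_width: 0.154
```

```bash
python3 -m handwheel '{"xyz":[[0,-0.001,-0.0002],[0,-0.003,-0.0007],[0,-0.005,-0.0012],[0,-0.005,-0.0012]],"yaw":[0,0,0,0]}'
```

```text
time_s: 18.48
tool_pos: [0.4623, -0.1567, 0.2832]
tcp_rot: [[-0.999, 0.051, -0.001], [0.051, 0.999, 0.001], [0.001, 0.001, -1.0]]
wrist_force: [-5.2, 1.8, -0.8]
gripper_width: 0.151
```

```bash
python3 -m handwheel '{"xyz":[[0,-0.001,-0.0003],[0,-0.002,-0.0005],[0,-0.002,-0.0005]],"yaw":[0,0,0]}'; for i in 1 2 3; do python3 -m handwheel '{"xyz":[[0,0,0]],"yaw":[0]}' | grep force; done
```

```text
time_s: 18.85
tool_pos: [0.4622, -0.158, 0.2829]
tcp_rot: [[-0.999, 0.05, -0.001], [0.05, 0.999, 0.002], [0.001, 0.002, -1.0]]
wrist_force: [-5.3, 2.6, -0.3]
gripper_width: 0.153
wrist_force: [-6.0, 3.1, -0.2]
wrist_force: [-4.6, 3.2, 0.2]
wrist_force: [-4.9, 3.1, -0.6]
```

Contact felt: Fy went from about -0.5 N to a steady +3.1 N, rising about 1 N/mm. I'll ease back to near zero hand force, then release.

```bash
python3 -m handwheel '{"xyz":[[0,0.001,0.0002],[0,0.002,0.0005],[0,0.003,0.0007],[0,0.003,0.0007]],"yaw":[0,0,0,0]}'; for i in 1 2; do python3 -m handwheel '{"xyz":[[0,0,0]],"yaw":[0]}' | grep force; done
```

```text
time_s: 19.73
tool_pos: [0.4623, -0.156, 0.2834]
tcp_rot: [[-0.999, 0.051, -0.0], [0.051, 0.999, 0.0], [0.0, 0.0, -1.0]]
wrist_force: [-4.8, 1.3, -1.8]
gripper_width: 0.154
wrist_force: [-4.8, 2.0, -3.0]
wrist_force: [-4.7, 1.1, -2.7]
```

```bash
python3 -m handwheel '{"xyz":[[0,0.001,0],[0,0.001,0],[0,0.001,0]],"yaw":[0,0,0]}'; python3 -m handwheel '{"xyz":[[0,0,0],[0,0,0],[0,0,0],[0,0,0],[0,0,0],[0,0,0]],"yaw":[0,0,0,0,0,0]}' 0.6; python3 - <<'E'
from h import *
im=imaging.grab_frame("wrist");cv2.imwrite("pics/w3.png",im[:,:,::-1])
E
```

```text
time_s: 20.35
tool_pos: [0.4624, -0.1554, 0.2836]
tcp_rot: [[-0.999, 0.051, -0.0], [0.051, 0.999, -0.0], [0.0, -0.0, -1.0]]
wrist_force: [-5.1, 1.1, -2.2]
gripper_width: 0.151
time_s: 21.1
tool_pos: [0.4626, -0.155, 0.2835]
tcp_rot: [[-0.999, 0.051, 0.0], [0.051, 0.999, -0.0], [-0.0, -0.0, -1.0]]
wrist_force: [-0.3, -0.3, 0.2]
gripper_width: 0.402
```

View pics/w3.png

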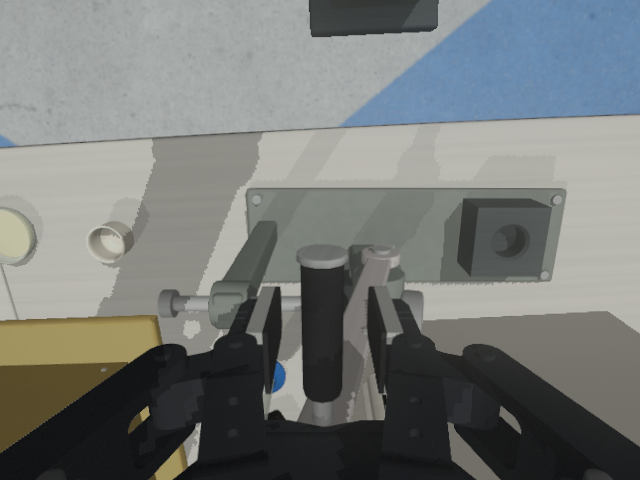

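Released: the sleeve (columns 302–343) stands free between the pads (280 and 370), and the well is open at (511,240). I'll go up and over to the vial.

```bash
python3 -m handwheel '{"xyz":[[0,0,0.01],[0,0,0.02],[0,0,0.035],[0,0,0.055],[0,0,0.07],[0.002,0.03,0.07],[0.005,0.07,0.07],[0.01,0.125,0.06],[0.015,0.18,0.05],[0.02,0.235,0.03]],"yaw":[0,0,0,0,0,0,0,0,0,0]}'; python3 -m handwheel '{"xyz":[[0,0.05,-0.01],[0,0.10,-0.03],[0,0.15,-0.06],[0,0.19,-0.09],[0,0.22,-0.11],[0,0.22,-0.11],[0,0.22,-0.11]],"yaw":[0,0,0,0,0,0,0]}' 0
python3 - <<'E'
from h import *
P=imaging.camera_params("wrist");im=imaging.grab_frame("wrist");cv2.imwrite("pics/w4.png",im[:,:,::-1])
print("wrist",[(round(d["score"],2),np.round(px(d["centre"]),1).tolist(),np.round(atz(ray("wrist",px(d["centre"]),P),.0295),4).tolist()) for d in place_of("wrist","vial_center")])
print([(round(d["score"],2),np.round(np.array(d["extent"])*[640,480,640,480],1).tolist()) for d in boxes_of("wrist","vial_center")])
im=imaging.grab_frame("top");cv2.imwrite("pics/t4.png",im[:,:,::-1])
im=imaging.grab_frame("side");cv2.imwrite("pics/s4.png",im[:,:,::-1])
for c in("top","side"):
  for l in("handle","well_mouth"):
    print(c,l,[(round(d["score"],2),np.round(px(d["centre"]),1).tolist()) for d in place_of(c,l)])
# well from w3
E
```

```text
time_s: 22.4
tool_pos: [0.4835, 0.0818, 0.3147]
tcp_rot: [[-0.999, 0.051, 0.004], [0.051, 0.999, 0.001], [-0.004, 0.001, -1.0]]
wrist_force: [1.0, -0.5, 0.3]
gripper_width: 0.406
time_s: 23.28
tool_pos: [0.4831, 0.2991, 0.2041]
tcp_rot: [[-0.999, 0.051, 0.001], [0.051, 0.999, -0.001], [-0.001, -0.001, -1.0]]
wrist_force: [0.5, -0.2, -0.1]
gripper_width: 1.0
wrist [(0.92, [429.2, 273.4], [0.5416, 0.3844, 0.0295]), (0.88, [347.3, 225.8], [0.4971, 0.318, 0.0295]), (0.77, [284.5, 283.0], [0.5439, 0.264, 0.0295])]
[(0.96, [348.6, 226.4, 36.8, 50.2]), (0.87, [428.7, 272.1, 47.9, 48.4]), (0.75, [285.5, 283.2, 35.6, 57.2])]
top handle [(0.91, [389.3, 230.0])]
top well_mouth [(0.96, [315.6, 236.3])]
side handle [(0.87, [359.6, 157.3])]
side well_mouth [(0.86, [318.8, 251.0])]
```

View pics/w4.png

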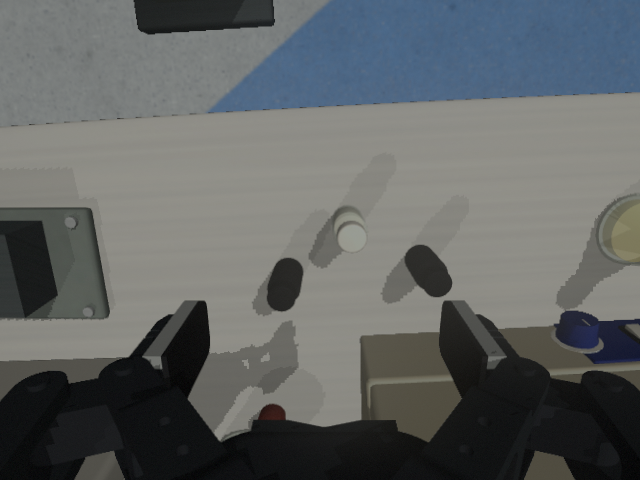

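The white vial's cap top is at (352,236). The black decoys at (285,284) and (428,271) are clear of the finger path.

```bash
python3 - <<'E'
from h import *
P=imaging.camera_params("wrist")
print(atz(ray("wrist",(352,236),P),.059), atz(ray("wrist",(347.3,225.8),P),.0295), tri([ray("wrist",(347.3,225.8),P),ray("top",(209,249)),ray("side",(281.7,309.5))]))
print("handle",tri([ray("top",(389.3,230)),ray("side",(359.6,157.3))]),"well",tri([ray("top",(315.6,236.3)),ray("side",(318.8,251))]))
E
python3 -m handwheel '{"xyz":[[0.005,0.007,-0.01],[0.012,0.016,-0.04],[0.014,0.019,-0.07],[0.014,0.019,-0.1],[0.014,0.019,-0.125],[0.014,0.019,-0.145],[0.014,0.019,-0.16],[0.014,0.019,-0.167],[0.014,0.019,-0.167]],"yaw":[0,0,0,0,0,0,0,0,0]}' 0.3; python3 -c "
from h import *
im=imaging.grab_frame('wrist');cv2.imwrite('pics/w5.png',im[:,:,::-1])"
```

```text
[0.49615708 0.32034449 0.059     ] [0.49669975 0.31861217 0.0295    ] (array([0.49570631, 0.31977385, 0.03256605]), [1.3, 1.9, 1.2])
handle (array([ 0.46375274, -0.14672228,  0.29493497]), [4.3, 4.3]) well (array([0.51765203, 0.02165877, 0.05841254]), [1.4, 1.4])
time_s: 24.85
tool_pos: [0.4966, 0.319, 0.0363]
tcp_rot: [[-0.999, 0.051, -0.0], [0.051, 0.999, -0.0], [0.0, -0.0, -1.0]]
wrist_force: [-0.4, -0.2, 0.3]
gripper_width: 0.699
```

View pics/w5.png

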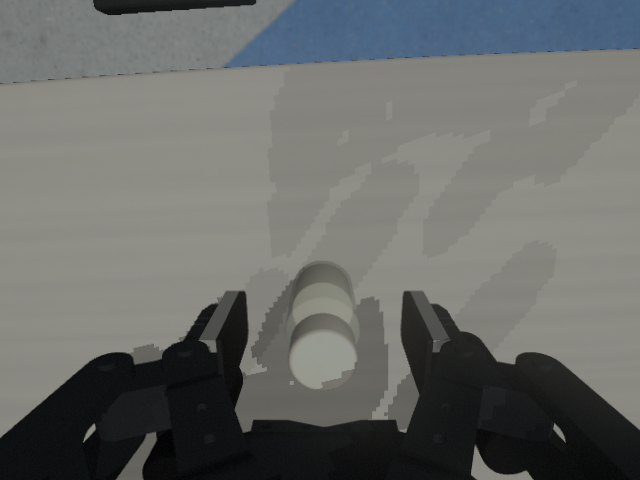

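The vial is centred between the pads, with its cap at (324,353). I'll grip and lift it.

```bash
python3 -m handwheel '{"xyz":[[0,0,0],[0,0,0],[0,0,0],[0,0,0],[0,0,0],[0,0,0],[0,0,0.003],[0,0,0.02],[0,0,0.05],[0,0,0.09]],"yaw":[0,0,0,0,0,0,0,0,0,0]}' 1; python3 -m handwheel '{"xyz":[[0.003,-0.03,0.02],[0.006,-0.07,0.03],[0.01,-0.12,0.03],[0.012,-0.17,0.03],[0.013,-0.2,0.03],[0.014,-0.215,0.03],[0.014,-0.22,0.03],[0.014,-0.22,0.03]],"yaw":[0,0,0,0,0,0,0,0]}'
python3 - <<'E'
from h import *
P=imaging.camera_params("wrist");print(manip.sense()["tool_pos"])
im=imaging.grab_frame("wrist");cv2.imwrite("pics/w6.png",im[:,:,::-1])
for l,z in(("well_mouth",.054),("vial_center",.1515),("stand",0)):
  print(l,[(round(d["score"],2),np.round(px(d["centre"]),1).tolist(),np.round(atz(ray("wrist",px(d["centre"]),P),z),4).tolist()) for d in place_of("wrist",l)[:3]])
E
```

```text
time_s: 26.15
tool_pos: [0.496, 0.3186, 0.1275]
tcp_rot: [[-0.999, 0.05, -0.001], [0.05, 0.999, -0.001], [0.001, -0.001, -1.0]]
wrist_force: [0.0, 0.1, 0.2]
gripper_width: 0.289
time_s: 27.15
tool_pos: [0.5107, 0.1002, 0.1567]
tcp_rot: [[-0.999, 0.049, 0.001], [0.049, 0.999, 0.001], [-0.0, 0.001, -1.0]]
wrist_force: [0.6, -0.0, -1.0]
gripper_width: 0.289
[0.51069277 0.10017612 0.15672237]
well_mouth [(0.76, [197.2, 249.5], [0.5149, 0.0223, 0.054])]
vial_center [(0.78, [558.8, 258.4], [0.4928, 0.1879, 0.1515]), (0.74, [321.9, 311.8], [0.5097, 0.1004, 0.1515])]
stand [(0.79, [52.2, 240.0], [0.5196, -0.1083, 0.0])]
```

View pics/w6.png

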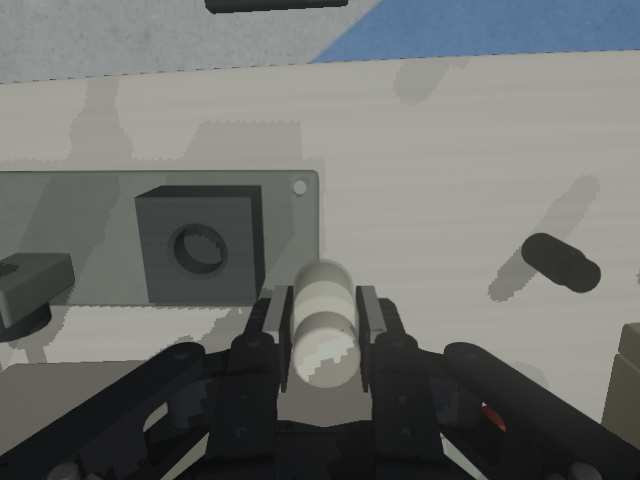

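The well rim is centred at (197,249), giving (0.515, 0.022). The vial is held straight at (322,312). I'll go just above the well and look.

```bash
python3 -m handwheel '{"xyz":[[0.002,-0.02,0],[0.004,-0.045,0],[0.0045,-0.065,0],[0.0045,-0.075,-0.01],[0.0045,-0.078,-0.025],[0.0045,-0.078,-0.04],[0.0045,-0.078,-0.05],[0.0045,-0.078,-0.05],[0.0045,-0.078,-0.05]],"yaw":[0,0,0,0,0,0,0,0,0]}'
python3 - <<'E'
from h import *
P=imaging.camera_params("wrist");print(manip.sense()["tool_pos"])
im=imaging.grab_frame("wrist");cv2.imwrite("pics/w7.png",cv2.resize(im[180:420,180:460,::-1],None,fx=2.5,fy=2.5,interpolation=cv2.INTER_CUBIC))
for l,z in(("well_mouth",.054),("vial_center",.099)):
  print(l,[(round(d["score"],2),np.round(px(d["centre"]),1).tolist(),np.round(atz(ray("wrist",px(d["centre"]),P),z),4).tolist()) for d in place_of("wrist",l)[:3]])
for c in("top","side"):
  im=imaging.grab_frame(c);cv2.imwrite(f"pics/{c}7.png",im[:,:,::-1])
E
```

```text
time_s: 28.48
tool_pos: [0.5152, 0.0213, 0.1065]
tcp_rot: [[-0.999, 0.05, 0.0], [0.05, 0.999, 0.0], [-0.0, 0.0, -1.0]]
wrist_force: [-0.0, -0.2, -0.5]
gripper_width: 0.285
[0.5152161  0.02132519 0.10653539]
well_mouth [(0.79, [324.9, 269.5], [0.5164, 0.0228, 0.054]), (0.46, [3.5, 301.4], [0.5261, -0.1441, 0.054])]
vial_center [(0.8, [324.7, 315.6], [0.5172, 0.0225, 0.099])]
```

View pics/w7.png

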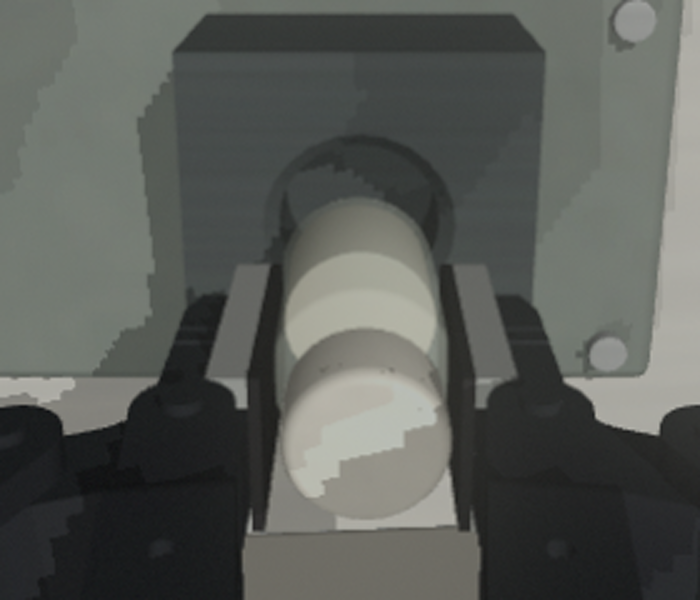

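```bash
python3 - <<'E'
from h import *
P=imaging.camera_params("wrist")
f=lambda u,z:np.round(atz(ray("wrist",(180+u[0]/2.5,180+u[1]/2.5),P),z),4)
print("rim near",f((361,135),.054),"L",f((267,210),.054),"R",f((455,210),.054),"foot near",f((361,197),.0695),"block n",f((177,52),.054),f((543,52),.054),"cap near/far",f((365,517),.1285),f((365,366),.1285))
E
```

```text
rim near [0.4984 0.0231 0.054 ] L [0.5128 0.0038 0.054 ] R [0.5147 0.0407 0.054 ] foot near [0.5052 0.0227 0.0695] block n [ 0.4804 -0.0105  0.054 ] [0.4839 0.058  0.054 ] cap near/far [0.5271 0.022  0.1285] [0.5051 0.0231 0.1285]
```

```bash
python3 -m handwheel '{"xyz":[[0.0005,0.0005,-0.003],[0.0005,0.0005,-0.007],[0.0005,0.0005,-0.011],[0.0005,0.0005,-0.015],[0.0005,0.0005,-0.018],[0.0005,0.0005,-0.021],[0.0005,0.0005,-0.021]],"yaw":[0,0,0,0,0,0,0]}'
```

```text
time_s: 29.6
tool_pos: [0.5154, 0.0215, 0.0853]
tcp_rot: [[-0.999, 0.051, -0.0], [0.051, 0.999, -0.0], [0.0, -0.0, -1.0]]
wrist_force: [-0.6, 0.2, -0.4]
gripper_width: 0.285
```

```bash
python3 -m handwheel '{"xyz":[[0,0,-0.003],[0,0,-0.006],[0,0,-0.009],[0,0,-0.012],[0,0,-0.014],[0,0,-0.014]],"yaw":[0,0,0,0,0,0]}'
```

```text
time_s: 30.35
tool_pos: [0.5154, 0.0214, 0.0713]
tcp_rot: [[-0.999, 0.051, -0.0], [0.051, 0.999, -0.0], [0.0, -0.0, -1.0]]
wrist_force: [0.5, 0.3, -1.3]
gripper_width: 0.283
```

```bash
python3 -m handwheel '{"xyz":[[0,0,-0.001],[0,0,-0.002],[0,0,-0.002],[0,0,-0.002]],"yaw":[0,0,0,0]}'
```

```text
time_s: 30.85
tool_pos: [0.5155, 0.0215, 0.0695]
tcp_rot: [[-0.999, 0.051, 0.0], [0.051, 0.999, -0.0], [-0.0, -0.0, -1.0]]
wrist_force: [-0.2, -0.1, -0.6]
gripper_width: 0.286
```

```bash
python3 -m handwheel '{"xyz":[[0,0,-0.001],[0,0,-0.001],[0,0,-0.001]],"yaw":[0,0,0]}'
```

```text
time_s: 31.22
tool_pos: [0.5158, 0.0214, 0.0693]
tcp_rot: [[-0.999, 0.051, 0.001], [0.051, 0.999, -0.0], [-0.001, -0.0, -1.0]]
wrist_force: [0.1, 0.1, 7.5]
gripper_width: 0.29
```

The floor is felt at the expected height (7.5 N at TCP z 0.069). I'll ease off and release.

```bash
python3 -m handwheel '{"xyz":[[0,0,0.001],[0,0,0.001]],"yaw":[0,0]}' && python3 -m handwheel '{"xyz":[[0,0,0],[0,0,0],[0,0,0],[0,0,0],[0,0,0]],"yaw":[0,0,0,0,0]}' 0.4 && python3 -m handwheel '{"xyz":[[0,0,0.01],[0,0,0.025],[0,0,0.045],[0,0,0.07],[0,0,0.1],[-0.01,0.03,0.12],[-0.02,0.07,0.14],[-0.03,0.1,0.14],[-0.03,0.1,0.14],[-0.03,0.1,0.14]],"yaw":[0,0,0,0,0,0,0,0,0,0]}'
python3 - <<'E'
from h import *
P=imaging.camera_params("wrist")
im=imaging.grab_frame("wrist")[:,:,::-1];print(manip.sense()["wrist_force"])
R={}
for c in("wrist","side","top"):
  if c!="wrist": cv2.imwrite(f"pics/{c}8.png",imaging.grab_frame(c)[:,:,::-1])
  for l,z in(("well_mouth",.054),("vial_center",.0615),("handle",.285)):
    r=place_of(c,l)[:3];R[c,l]=r
    print(c,l,[(round(d["score"],2),np.round(px(d["centre"]),1).tolist(),np.round(atz(ray(c,px(d["centre"]),P if c=="wrist" else None),z),4).tolist()) for d in r])
b=cv2.imread("pics/top8.png")[200:280,270:430];s=cv2.imread("pics/side8.png")[130:270,280:400]
o=np.zeros((600,800,3),np.uint8);o[:360,:480]=cv2.resize(im,(480,360));o[:350,490:790]=cv2.resize(s,(300,350),interpolation=2);o[365:600,:470]=cv2.resize(b,(470,235),interpolation=2)
cv2.imwrite("pics/c8.png",o)
E
```

```text
time_s: 31.48
tool_pos: [0.5155, 0.0215, 0.0695]
tcp_rot: [[-0.999, 0.051, 0.0], [0.051, 0.999, 0.0], [-0.0, 0.0, -1.0]]
wrist_force: [-0.2, -0.3, -0.1]
gripper_width: 0.291
time_s: 32.1
tool_pos: [0.5155, 0.0215, 0.0695]
tcp_rot: [[-0.999, 0.051, -0.0], [0.051, 0.999, -0.0], [0.0, -0.0, -1.0]]
wrist_force: [0.2, 0.0, -0.9]
gripper_width: 0.601
time_s: 33.35
tool_pos: [0.4856, 0.1207, 0.2101]
tcp_rot: [[-0.999, 0.051, 0.001], [0.051, 0.999, -0.0], [-0.001, -0.0, -1.0]]
wrist_force: [0.2, 0.0, 0.5]
gripper_width: 0.602
[ 0.50582967  0.08069329 -0.18402962]
wrist well_mouth []
wrist vial_center [(0.66, [497.0, 267.6], [0.531, 0.2506, 0.0615]), (0.57, [190.8, 264.6], [0.5166, 0.0197, 0.0615])]
wrist handle []
side well_mouth [(0.85, [317.6, 251.4], [0.525, 0.0162, 0.054])]
side vial_center [(0.74, [271.6, 294.9], [0.5246, 0.311, 0.0615]), (0.66, [252.8, 317.9], [0.5156, 0.4245, 0.0615]), (0.5, [319.9, 250.0], [0.5165, 0.0202, 0.0615])]
side handle [(0.68, [363.4, 157.8], [0.458, -0.1788, 0.285])]
top well_mouth [(0.84, [315.8, 239.7], [0.5076, 0.0211, 0.054])]
top vial_center [(0.69, [231.5, 233.5], [0.532, 0.2536, 0.0615]), (0.53, [313.5, 237.5], [0.5123, 0.0273, 0.0615]), (0.51, [186.0, 240.0], [0.5181, 0.3793, 0.0615])]
top handle [(0.58, [391.0, 232.5], [0.4644, -0.1508, 0.285])]
```

View pics/c8.png

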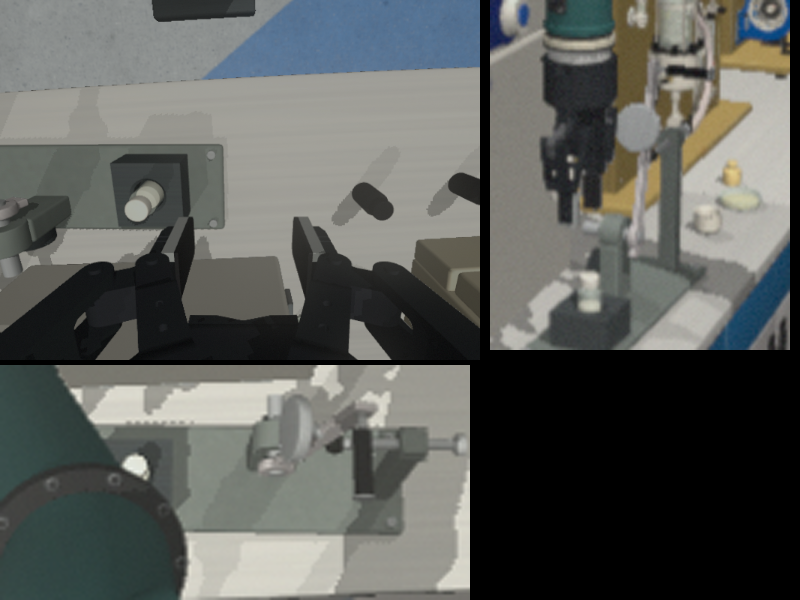

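The vial stands upright in the well: wrist and side views both put its middle at about (0.517, 0.020) at seated height. The arm rests open against the buffer and the hand is clear, so I'll hand in.

```bash
python3 -c "
from station import manip
print(manip.hand_in())"
```

```text
the job is handed in; nothing more can be done
None
```

The cover arm is resting open on its buffer and the capped vial is standing in the well. I handed the job in about 34 s into the 72 s limit; no verdict was reported.

- **Cover arm:** I swung it over slowly with the handle held. The buffer was felt at about 1.82 rad, as the hand force rose to a steady 3 N at roughly 1 N/mm. I eased back to about 1 N and let go. In the last pictures the arm is still open against the buffer. I could not read its contact force on the buffer directly.
- **Vial:** It went down without catching and met the floor at the expected height, with 7.5 N on a light press. I eased off before letting go. The last wrist and side views agree on an upright vial with its middle near (0.517, 0.020) at seated height, against a well measured at (0.517, 0.023). The top view disagrees by several millimetres (0.512, 0.027), but the robot arm partly hid the well there, so I discounted it.
- **Forces along the way:** Sideways and vertical forces while carrying the handle reached about 15 N, from small errors in following the arc. The last wrist force reading was close to zero, with the hand clear of everything.
- **Bystanders:** My moves stayed well clear of the flask, crucible and dish. I did not re-measure them at the end.

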